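# Tip the pressing blocks into the rinsing basin

### The arm

A 6-joint arm with a two-finger parallel gripper is mounted at the origin on the work surface. World frame = base frame: x ahead of the robot, y to its left, z up, the work surface at z = 0. Lengths are in m, angles in rad, forces in N, time in s.
With the tool pointing down it reaches from about 0.375 to 0.975 m from the base axis. Payload 3.8 kg.
Tool frame: the origin (TCP) lies between the finger pads; the fingertips stand 25 mm ahead of it and the grasp point (between the pads) lies 6 mm ahead of it (ctrl.nose_length is the distance from the TCP to the fingertips, in m); z points along the fingers, y is the line along which they close (so a half turn about z gives the same grasp; the last joint's range is limited). The gripper opens to 85 mm and grips with 20 to 120 N. Pads are 22 mm wide; open, the fingers measure 114 mm over their backs; the gripper's body (76 mm by 85 mm) begins 54 mm behind the grasp point. The pads swing forward as they close: fully open they stand 13 mm farther back than shut.
Start: joints at [-1.203, 0.264, 1.604, -0, 1.274, -0.037], TCP at [0.266, -0.62, 0.256] pointing down, gripper open.
Joint ranges: [-2.63, 2.63], [-0.94, 2.18], [0.31, 2.57], [-1.31, 4.45], [0, 2.66], [-2.55, 2.55]. Speed limits (rad/s): [2.57, 2.57, 3.14, 3.14, 3.14, 3.14].

### API

Orientations are given as a rotation vector (axis times angle).
In Python, from cell import ctrl gives the robot as it stands.
- The arm moves only by the tool apply_moves, never from a script. Its argument "increments" is one flat list of numbers, 7 for each row, row after row: the turn, a rotation vector about the tool's x, y, z normalised to -1 to 1, where 1 is 360 degrees, then the shift along the tool's x, y, z normalised to -1 to 1, where 1 is 20 cm, then the closure, from -1 (fully open) to 1 (shut). In form: [ax, ay, az, x, y, z, claw, ax, ay, az, x, y, z, claw, ...]. A call has exactly 8 rows; each row is the pose to reach, as a shift and turn from the pose commanded when the call began, along the tool's axes at that moment, turning the shorter way round; what a row does not reach only later rows make up. A row lasts 1/12 s, in which the tool goes at most 41.7 mm and 7.16 degrees, less where a joint would pass 70% of its speed; a pose out of reach is approached as far as the arm can. A call with a number of a shift or a turn outside -1 to 1 is refused whole. A call with a gripper value outside its range is refused whole. The fingers move at their own pace and stop on an object; the grip force is fixed at half the most. Time passes only in rows, so rows that repeat a pose let the fingers close, or fill a call up. It gives the time, the measured TCP pose, the force, the opening and the grip force at its end, in the units of the state.
- ctrl.observe(): the state, without advancing time (a new reading comes with each control period).
- ctrl.capture(name): name is "scene" or "top" or "wrist"; returns a dict with "img" (420x560x3 uint8, red, green, blue), "K" (3x3 intrinsics, pixels), "world_from_camera" (4x4, takes a point from camera to world coordinates); the wrist camera has in their place "mount" (4x4, takes a point from camera to tool coordinates, whose origin is the TCP and whose axes are the flange's). Camera axes: x right, y up, looking along -z (the intrinsics and any distortion apply to the point x, -y, -z); pixel columns grow to the right and rows downward; lengths in m; the calibration is good to about 2 mm. A picture is of the moment at which its call begins: read the wrist's pose just before it. There is no depth.
- ctrl.finish_job(): hands the job in; it is judged then, once.
Trained networks look in the newest picture that a camera, given by its name, has taken for a name from the list of things; names that differ only in an ending like _2 or _b are one class to them, and where a whole thing is asked for, a point or a joint stands for the part that bears it (a point fixed in the world has none). Each returns a list of dicts, best first, with "conf" (0 to 1); they miss things now and then, are a little off and sometimes report something else, mostly with a low value. They report only what shows in the picture. A call takes as long as a camera call. They do not tell look-alikes from the thing itself.
- ctrl.spot_in(camera, query): "pixel" ([row, column] in pixels, amid what is visible of it).
The state is a dict: "time_s": time; "joints": joint angles; "qvel": joint speeds; "joint_torque": joint torques, N m; "tcp_pos": TCP position; "tcp_rot": TCP orientation; "wrist_force": force on the tool from outside, world axes, zero at the start; "torque": the same for the moment, N m; "gripper_width": finger opening in m; "finger_force": force on a finger pad.
Only numpy, scipy, OpenCV 4.12 (cv2) and the standard library are available. Lean on these libraries where they do the work, as an engineer would, in place of code of your own. Each camera call takes 0.05 s, during which the arm holds its last target. There are 200 camera calls.

### The job

The used pressing blocks are to go for rinsing. First slide the round steel basin over the table, without lifting it, until it stands wholly on the white blotting sheet; then pick up the metal tray of wooden blocks by its crossbar with all the blocks still on it, and tip it close above the basin so that all three blocks slide off its open end into the basin, without touching the blocks with the gripper or dropping them from high up. Finally set the empty tray down flat on the cork mat it came from, and leave the spray bottle, wooden brick, brush and small bowl where they are.

Things in the scene. Friction and masses are not known exactly. Their poses are not given: they have to be found in the camera images.
- basin: Round flat-bottomed steel basin, loose, 0.5 kg: 190 mm across the rim, 170 mm across the foot, 60 mm high, wall 4 mm, floor 5 mm thick, sides nearly upright. Origin at the centre of its underside, z up.
- sheet: White square blotting sheet, 250 x 250 mm, lying flat (no thickness to bump into) on the table. Origin at its centre, x and y along its edges.
- pad: Cork mat fixed to the table, 230 mm (its x) x 170 mm (its y), 6 mm thick. Origin at the centre of its underside. The tray stands on it at the start, its open end away from the robot.
- tray: Bare aluminium tray, loose, 0.3 kg, 180 (x) x 120 mm (y), floor 3 mm thick, walls 22 mm high and 3 mm thick on the long sides and the +x end; its -x end is open. Across its middle, along its y, a wooden crossbar 18 x 18 mm in section and 128 mm long stands on two side posts, its centre 68 mm above the underside. Origin at the centre of the underside, z up.
- tray_grip (a point): Middle of the tray's crossbar, 68 mm above the tray's underside; axes as the tray's. Pinch the bar here from above, closing along the tray's x axis.
- tray_lip (a point): Middle of the tray's open end (90 mm from the tray's middle towards its -x), on the floor's upper face.
- block0: Dark hardwood block, 62 x 28 x 24 mm (x, y, z), about 30 g, varnished: slides on the tray when it is tilted some 15 to 25 degrees. Origin at its centre. At the start it lies on the tray, its length along the tray.
- block1: Dark hardwood block like block0, 70 x 26 x 20 mm. Origin at its centre.
- block2: Dark hardwood block like block0, 60 x 30 x 26 mm. Origin at its centre.
- spray: Black bottle, 60 mm across, 140 mm high, standing beyond the work. Leave alone. Origin at the centre of its underside.
- brick: Brown wooden brick, 70 x 190 x 55 mm, lying beyond the work. Leave alone. Origin at the centre of its underside.
- brush: Wooden brush lying at the far left. Leave alone. Origin at its underside near its middle.
- bowl: Small steel bowl, 110 mm across, 45 mm high, at the far right. Leave alone. Origin at the centre of its underside.
Things that resemble listed ones, but are neither listed nor needed, are in the scene too. What is shaped like the tray but yellow is not meant. Leave any purple look-alike of the block1 alone.

How it is judged:
By the outcome, as a careful person would: the job done as asked, in the order asked, and still so for the second after the job is handed in, with the robot touching nothing.
It also fails if it takes over 72 s, if anything falls off the work surface, if the arm or the gripper's body presses on something with over 40 N, if the wrist force passes 120 N, or if a joint passes its speed limit or range.

## Working session

There is one attempt and no reset: what is moved stays moved. The work goes in short steps, Python scripts to look and compute and a tool call to move; the robot and the scene stay as the last step left them, time stands still between calls to the robot, and variables do not carry over. Pictures are saved under pics/ and viewed, at most 10 in all, crops included, and the job is handed in when it is done.

Besides the shell and the picture viewer there is one more tool, called after "Emit:" in YAML: its name, and indented under it one key for each argument. apply_moves: Moves the arm, as the interface text tells. Scaled input: -1 to 1 covers 20 cm each way for a shift and 360 degrees each way for a turn. Its arguments: {"type":"object","properties":{"increments":{"type":"array"}},"required":["increments"]}

```bash
ls; mkdir -p pics
python3 - <<'E'
from cell import ctrl
import cv2
o=ctrl.observe(); print({k:(v if not hasattr(v,'__len__') else [round(float(x),4) for x in v]) for k,v in o.items()}, ctrl.nose_length)
for c in ("scene","top"):
    r=ctrl.capture(c); cv2.imwrite(f"pics/{c}0.png",r["img"][:,:,::-1]); print(c,r["K"].tolist() if hasattr(r["K"],'tolist') else r["K"],r["world_from_camera"], [k for k in r])
    for q in ("basin","sheet","pad","tray","tray_grip","tray_lip","block0","block1","block2","spray","brick","brush","bowl"):
        print(q,[([round(float(v)) for v in d["pixel"]],round(d["conf"],2)) for d in ctrl.spot_in(c,q)])
E
```

```text
pics
{'time_s': 0.0, 'joints': [-1.2029, 0.2647, 1.6054, -0.0, 1.2737, -0.0369], 'qvel': [0.0008, -0.0013, -0.0003, 0.0005, -0.0005, -0.0001], 'joint_torque': [-0.001, -51.5114, -36.7317, -0.0002, 0.0129, -0.0], 'tcp_pos': [0.2656, -0.6198, 0.255], 'tcp_rot': [-3.0753, -0.6311, 0.0006], 'wrist_force': [1.2302, 0.2833, 0.4469], 'torque': [-0.0138, 0.0074, 0.0004], 'finger_force': 0.0, 'gripper_width': 0.08560658091695457} 0.025
scene [[408.74317171429584, 0.0, 278.90150968034317], [0.0, 408.74317171429584, 204.91756351099212], [0.0, 0.0, 1.0]] [[ 8.06723023e-01 -4.50003980e-01  3.83007026e-01  9.75733434e-01]
 [ 5.90929570e-01  6.13835613e-01 -5.23457814e-01 -6.47289704e-01]
 [ 4.54747098e-04  6.48615647e-01  7.61115980e-01  1.02576963e+00]
 [ 0.00000000e+00  0.00000000e+00  0.00000000e+00  1.00000000e+00]] ['img', 'K', 'world_from_camera']
basin [([236, 299], 0.55)]
sheet [([168, 333], 0.73), ([130, 369], 0.18)]
pad [([308, 199], 0.61), ([352, 142], 0.52), ([287, 212], 0.15)]
tray [([253, 131], 0.95), ([289, 209], 0.8)]
tray_grip [([254, 129], 0.98), ([291, 210], 0.6)]
tray_lip [([29
[... 900 characters left out ...]
.00000000e+00  1.00000000e+00]] ['img', 'K', 'world_from_camera']
basin [([170, 286], 0.86), ([211, 388], 0.66)]
sheet [([200, 175], 0.76)]
pad [([213, 368], 0.6)]
tray [([202, 384], 0.92), ([300, 408], 0.68)]
tray_grip [([201, 383], 0.81), ([294, 408], 0.74)]
tray_lip [([298, 406], 0.96), ([205, 384], 0.67)]
block0 [([252, 323], 0.75), ([190, 370], 0.65), ([189, 393], 0.52), ([140, 390], 0.46)]
block1 [([252, 323], 0.75), ([190, 370], 0.65), ([189, 393], 0.52), ([140, 390], 0.46)]
block2 [([252, 323], 0.75), ([190, 370], 0.65), ([189, 393], 0.52), ([140, 390], 0.46)]
spray [([114, 265], 0.72)]
brick [([113, 325], 0.68), ([200, 382], 0.57)]
brush [([198, 94], 0.94)]
bowl [([204, 468], 0.91)]
```

View pics/top0.png

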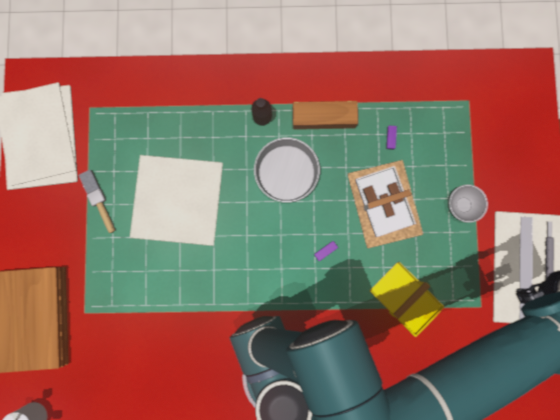

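View pics/scene0.png

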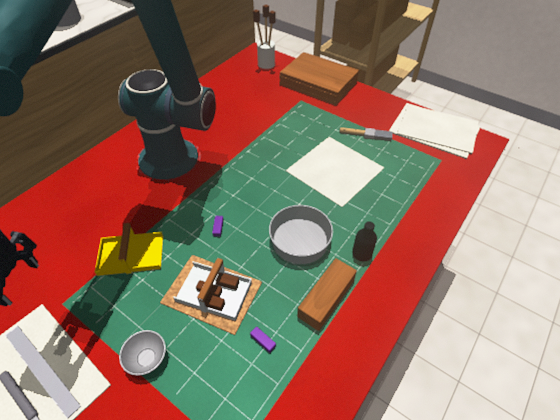

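The top view shows the sheet at about (col 176, row 200), the basin at (287,170), the cork mat with the aluminium tray and three dark blocks at (386,203), the spray at (262,112), the brick at (325,115), the brush at (97,200) and the bowl at (468,203).

- **Tray candidates:** the grey one at (386,203) and the yellow one at (406,299). The grey one fits: it is bare aluminium, stands on cork and carries blocks.
- **Block look-alikes:** the purple pieces at (391,137) and (325,251) are to be left alone.

Next I measure and confirm with a crop.

```bash
cat > h.py <<'E'
from cell import ctrl
import numpy as np, cv2
from scipy.spatial.transform import Rotation as R
def p2w(r,px,z):  # px [[col,row]], plane height z
    px=np.atleast_2d(np.asarray(px,float)); K=r["K"]; T=np.array(r["world_from_camera"]); K=np.array(K)
    d=np.c_[(px[:,0]-K[0,2])/K[0,0],-(px[:,1]-K[1,2])/K[1,1],-np.ones(len(px))]@T[:3,:3].T
    return (T[:3,3]+d*((z-T[2,3])/d[:,2])[:,None])[:,:2]
def blob(m,seed=None,k=3):
    m=cv2.morphologyEx(m.astype(np.uint8)*255,cv2.MORPH_OPEN,np.ones((k,k),np.uint8)) if k else m.astype(np.uint8)*255
    cs=cv2.findContours(m,cv2.RETR_EXTERNAL,cv2.CHAIN_APPROX_NONE)[0]
    return max(cs,key=cv2.contourArea)
def box(m,x0,x1,y0,y1):
    o=np.zeros(m.shape,bool); o[y0:y1,x0:x1]=m[y0:y1,x0:x1]; return o
E
python3 - <<'E'
from h import *
r=ctrl.capture("top"); im=r["img"]; hsv=cv2.cvtColor(im,cv2.COLOR_RGB2HSV); H,S,V=[hsv[...,i].astype(int) for i in range(3)]
# top camera height & nadir
notgreen=~((H>65)&(H<95)&(S>90))
c=blob(box((V>180)&(S<60),120,235,145,255)); rc=cv2.minAreaRect(c); pts=p2w(r,cv2.boxPoints(rc),0); print("sheet",rc,pts.round(3).tolist(),pts.mean(0))
c=blob(box(notgreen,245,332,128,212),k=5); e=cv2.fitEllipse(c); print("basin",e, p2w(r,[e[0]],.06), cv2.boundingRect(c))
c=blob(box(notgreen,340,430,152,252),k=5); rc=cv2.minAreaRect(c); w=p2w(r,cv2.boxPoints(rc),.006); print("pad",rc,w.round(3).tolist(),w.mean(0))
crop=im[145:260,330:440]; cv2.imwrite("pics/crop_tray.png",cv2.resize(crop,None,fx=5,fy=5,interpolation=cv2.INTER_CUBIC)[:,:,::-1])
for n,px,z in(("spray",[262,105],.14),("brickL",[293,103],.055),("brickR",[357,125],.055),("bowl",[468,203],.04),("purpA",[391,137],.02),("purpB",[325,251],.02),("yellowbar",[408,294],.07)): print(n,p2w(r,px,z).round(3))
E
```

```text
sheet ((175.61883544921875, 199.8118896484375), (84.57815551757812, 83.88163757324219), 5.710593223571777) [[0.409, 0.452], [0.661, 0.43], [0.631, 0.175], [0.379, 0.201]] [0.51993174 0.31429666]
basin ((286.6656799316406, 168.97930908203125), (68.0553970336914, 69.36687469482422), 3.005622625350952) [[ 0.59562339 -0.01985722]] (252, 134, 70, 69)
pad ((383.9653015136719, 202.85690307617188), (83.87361145019531, 68.2651138305664), 76.37300109863281) [[0.599, -0.183], [0.644, -0.383], [0.399, -0.431], [0.355, -0.234]] [ 0.49921106 -0.30767006]
spray [[0.762 0.046]]
brickL [[ 0.793 -0.042]]
brickR [[ 0.723 -0.228]]
bowl [[ 0.49  -0.544]]
purpA [[ 0.694 -0.334]]
purpB [[ 0.358 -0.128]]
yellowbar [[ 0.234 -0.351]]
```

View pics/crop_tray.png

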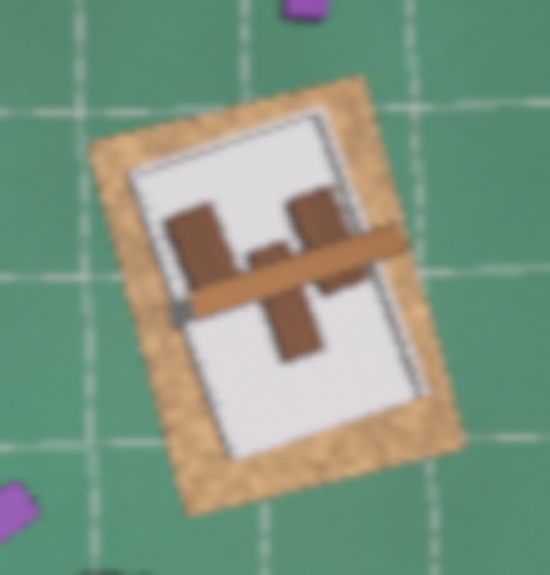

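The crop confirms the grey tray: three dark brown blocks, the wooden crossbar from crop pixel (190,302) to (407,235), and the open end at the top. Now I plan the first moves, which tow the basin from the inside with shut fingers.

```bash
cat >> h.py <<'E'
def down(ydir):
    a=np.deg2rad(ydir); y=np.array([np.cos(a),np.sin(a),0]); z=np.array([0,0,-1.]); return np.c_[np.cross(y,z),y,z]
def inc(p,Rm,p0=None,R0=None,show=True):
    o=ctrl.observe()
    if p0 is None: p0,R0=np.array(o["tcp_pos"]),R.from_rotvec(o["tcp_rot"]).as_matrix()
    if show: print("t",round(o["time_s"],2),"at",np.round(p0,4),"y az",np.rad2deg(np.arctan2(R0[1,1],R0[0,1])).round(1))
    s=R0.T@(np.array(p)-p0); w=R.from_matrix(R0.T@Rm).as_rotvec()
    print("inc",np.round(w/2/np.pi,4),np.round(s/.2,4), "mm",round(np.linalg.norm(s)*1e3,1),"deg",round(np.rad2deg(np.linalg.norm(w)),1))
E
python3 - <<'E'
from h import *
r=ctrl.capture("top")
f=lambda c,z:p2w(r,np.array(c)/5+[330,145],z)
m=f([(90,143),(362,75),(465,443),(190,516)],.006); print("pad",m.round(3),m.mean(0))
b=f([(190,302),(407,235)],.083); d=b[1]-b[0]; print("bar",b.round(3),b.mean(0),np.linalg.norm(d),np.rad2deg(np.arctan2(d[0],-d[1])))
inc([.39,-.42,.255],down(-40)); inc([.584,.029,.2],down(12.7))
E
```

```text
pad [[ 0.588 -0.204]
 [ 0.626 -0.368]
 [ 0.405 -0.419]
 [ 0.365 -0.256]] [ 0.4959782  -0.31164337]
bar [[ 0.483 -0.247]
 [ 0.519 -0.371]] [ 0.5011555  -0.30868154] 0.1287949339871217 16.20169385404203
t 1.5 at [ 0.2658 -0.6205  0.2563] y az -66.8
inc [ 0.      0.     -0.0745] [ 0.9654 -0.6768  0.0064] mm 235.8 deg 26.8
t 1.5 at [ 0.2658 -0.6205  0.2563] y az -66.8
inc [ 0.      0.     -0.2208] [ 2.7413 -2.3583  0.2813] mm 725.4 deg 79.5
```

Emit:
apply_moves:
  increments: [0, 0, -0.0745, 0.965, -0.677, 0, 1, 0, 0, -0.0745, 0.965, -0.677, 0, 1, 0, 0, -0.0745, 0.965, -0.677, 0, 1, 0, 0, -0.0745, 0.965, -0.677, 0, 1, 0, 0, -0.0745, 0.965, -0.677, 0, 1, 0, 0, -0.0745, 0.965, -0.677, 0, 1, 0, 0, -0.0745, 0.965, -0.677, 0, 1, 0, 0, -0.0745, 0.965, -0.677, 0, 1]

```text
time_s: 2.17
tcp_pos: [0.3907, -0.4188, 0.2566]
tcp_rot: [2.844, 1.332, -0.0]
wrist_force: [0.1, 0.9, 0.7]
gripper_width: -0.0002
finger_force: 0.0
```

Run:
```python
from h import *
inc([.48,-.20,.255],down(-14)); inc([.584,.029,.2],down(12.7))
```

```text
t 2.17 at [ 0.3907 -0.4188  0.2566] y az -39.8
inc [ 0.0001  0.0001 -0.0717] [ 1.126  -0.3574  0.0074] mm 236.3 deg 25.8
t 2.17 at [ 0.3907 -0.4188  0.2566] y az -39.8
inc [ 1.000e-04  1.000e-04 -1.458e-01] [ 2.3387 -0.6911  0.2817] mm 491.0 deg 52.5
```

Emit:
apply_moves:
  increments: [0, 0, -0.072, 1, -0.3, 0, 1, 0, 0, -0.072, 1, -0.3, 0, 1, 0, 0, -0.072, 1, -0.3, 0, 1, 0, 0, -0.072, 1, -0.3, 0, 1, 0, 0, -0.072, 1, -0.3, 0, 1, 0, 0, -0.072, 1, -0.3, 0, 1, 0, 0, -0.072, 1, -0.3, 0, 1, 0, 0, -0.072, 1, -0.3, 0, 1]

```text
time_s: 2.83
tcp_pos: [0.4724, -0.2293, 0.2564]
tcp_rot: [2.476, 1.932, -0.001]
wrist_force: [-0.5, -0.1, -0.1]
gripper_width: 0.0003
finger_force: 0.0
```

Run:
```python
from h import *
inc([.584,.029,.2],down(12.7))
```

```text
t 2.83 at [ 0.4724 -0.2293  0.2564] y az -14.1
inc [-0.      0.0002 -0.0744] [1.3888 0.2273 0.2805] mm 287.0 deg 26.8
```

Emit:
apply_moves:
  increments: [0, 0, -0.074, 1, 0.23, 0.1, 1, 0, 0, -0.074, 1, 0.23, 0.1, 1, 0, 0, -0.074, 1, 0.23, 0.1, 1, 0, 0, -0.074, 1, 0.23, 0.1, 1, 0, 0, -0.074, 1, 0.23, 0.1, 1, 0, 0, -0.074, 1, 0.23, 0.1, 1, 0, 0, -0.074, 1, 0.23, 0.1, 1, 0, 0, -0.074, 1, 0.23, 0.1, 1]

```text
time_s: 3.5
tcp_pos: [0.5656, -0.0473, 0.236]
tcp_rot: [-1.967, -2.45, 0.002]
wrist_force: [-0.4, 0.1, -0.2]
gripper_width: -0.0004
finger_force: 0.0
```

Run:
```python
from h import *
inc([.584,.029,.12],down(12.7))
```

```text
t 3.5 at [ 0.5656 -0.0473  0.236 ] y az 12.5
inc [-0.0002  0.0001 -0.0006] [0.3533 0.1729 0.5796] mm 140.1 deg 0.2
```

Emit:
apply_moves:
  increments: [0, 0, 0, 0.353, 0.173, 0.2, 1, 0, 0, 0, 0.353, 0.173, 0.3, 1, 0, 0, 0, 0.353, 0.173, 0.4, 1, 0, 0, 0, 0.353, 0.173, 0.6, 1, 0, 0, 0, 0.353, 0.173, 0.75, 1, 0, 0, 0, 0.353, 0.173, 0.88, 1, 0, 0, 0, 0.353, 0.173, 0.94, 1, 0, 0, 0, 0.353, 0.173, 0.955, 1]

```text
time_s: 4.17
tcp_pos: [0.5817, 0.0288, 0.0425]
tcp_rot: [-1.966, -2.445, 0.006]
wrist_force: [0.1, 1.3, 0.3]
gripper_width: 0.0001
finger_force: 0.0
```

Run:
```python
from h import *
o=ctrl.observe();print(o["wrist_force"])
inc([.504,.383,.045],down(12.7))
r=ctrl.capture("top"); cv2.imwrite("pics/t1.png",cv2.resize(r["img"][:,:,::-1],None,fx=1.4,fy=1.4))
```

```text
[0.09200255 1.30055261 0.26344714]
t 4.17 at [0.5817 0.0288 0.0425] y az 12.4
inc [-0.0009 -0.0001 -0.0008] [ 1.8132e+00  1.2000e-03 -1.1200e-02] mm 362.6 deg 0.4
```

View pics/t1.png

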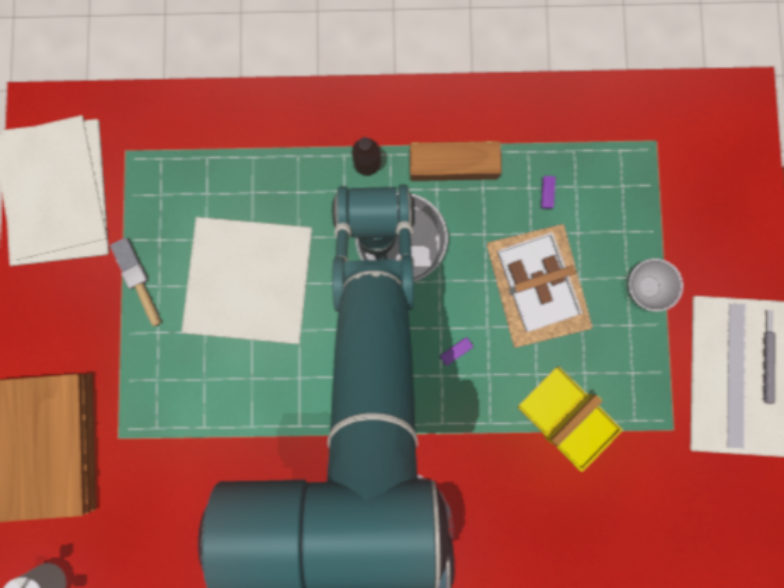

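Emit:
apply_moves:
  increments: [0, 0, 0, 0.06, 0, 0, 1, 0, 0, 0, 0.14, 0, 0, 1, 0, 0, 0, 0.23, 0, 0, 1, 0, 0, 0, 0.32, 0, 0, 1, 0, 0, 0, 0.41, 0, 0, 1, 0, 0, 0, 0.5, 0, 0, 1, 0, 0, 0, 0.59, 0, 0, 1, 0, 0, 0, 0.68, 0, 0, 1]

```text
time_s: 4.88
tcp_pos: [0.5562, 0.165, 0.0482]
tcp_rot: [1.963, 2.449, 0.005]
wrist_force: [0.9, -2.3, -1.1]
gripper_width: -0.0002
finger_force: 0.8
```

Run:
```python
from h import *
print(ctrl.observe()["wrist_force"])
inc([.504,.383,.045],down(12.7))
```

```text
[ 0.9275127  -2.25562245 -1.05667088]
t 4.88 at [0.5562 0.165  0.0482] y az 12.6
inc [ 0.0008  0.0001 -0.0004] [ 1.1205 -0.0175  0.0155] mm 224.2 deg 0.3
```

Emit:
apply_moves:
  increments: [0, 0, 0, 0.08, 0, 0.01, 1, 0, 0, 0, 0.16, 0, 0.015, 1, 0, 0, 0, 0.24, -0.005, 0.015, 1, 0, 0, 0, 0.33, -0.005, 0.015, 1, 0, 0, 0, 0.42, -0.01, 0.015, 1, 0, 0, 0, 0.5, -0.01, 0.015, 1, 0, 0, 0, 0.58, -0.01, 0.015, 1, 0, 0, 0, 0.64, -0.01, 0.015, 1]

```text
time_s: 5.55
tcp_pos: [0.5276, 0.29, 0.0468]
tcp_rot: [1.961, 2.448, 0.009]
wrist_force: [1.9, -7.6, 7.4]
gripper_width: -0.0
finger_force: 4.5
```

Run:
```python
from h import *
print(ctrl.observe()["wrist_force"])
inc([.504,.383,.045],down(12.7))
```

```text
[ 1.89481873 -7.63268404  7.43235503]
t 5.55 at [0.5276 0.29   0.0468] y az 12.6
inc [ 0.0012  0.     -0.0002] [ 0.4796 -0.0134  0.0088] mm 96.0 deg 0.4
```

Emit:
apply_moves:
  increments: [0, 0, 0, 0.07, 0, -0.02, 1, 0, 0, 0, 0.14, -0.005, -0.02, 1, 0, 0, 0, 0.21, -0.005, -0.02, 1, 0, 0, 0, 0.28, -0.01, -0.02, 1, 0, 0, 0, 0.34, -0.01, -0.02, 1, 0, 0, 0, 0.4, -0.01, -0.02, 1, 0, 0, 0, 0.44, -0.01, -0.02, 1, 0, 0, 0, 0.46, -0.01, -0.02, 1]

```text
time_s: 6.22
tcp_pos: [0.5042, 0.3791, 0.0491]
tcp_rot: [1.962, 2.45, 0.005]
wrist_force: [2.2, -8.2, 9.6]
gripper_width: -0.0
finger_force: 4.9
```

Run:
```python
from h import *
print(ctrl.observe()["wrist_force"])
inc([.504,.383,.045],down(12.7))
r=ctrl.capture("scene"); cv2.imwrite("pics/s2.png",r["img"][90:330,150:500,::-1])
```

```text
[ 2.22661322 -8.23744872  9.58397322]
t 6.22 at [0.5042 0.3791 0.0491] y az 12.6
inc [ 0.0006  0.     -0.0002] [0.0192 0.0034 0.0203] mm 5.6 deg 0.2
```

View pics/s2.png

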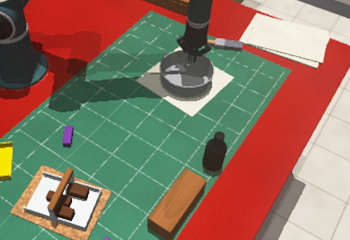

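Emit:
apply_moves:
  increments: [0, 0, 0, -0.1, 0, 0, 1, 0, 0, 0, -0.22, 0, -0.05, 1, 0, 0, 0, -0.22, 0, -0.2, 1, 0, 0, 0, -0.22, 0, -0.4, 1, 0, 0, 0, -0.22, 0, -0.6, 1, 0, 0, 0, -0.22, 0, -0.8, 1, 0, 0, 0, -0.22, 0, -0.9, 1, 0, 0, 0, -0.22, 0, -0.9, -1]

```text
time_s: 6.93
tcp_pos: [0.5155, 0.338, 0.2353]
tcp_rot: [1.962, 2.448, 0.022]
wrist_force: [-0.1, -0.0, 1.5]
gripper_width: 0.011
finger_force: 0.0
```

Run:
```python
from h import *
inc([.55,.1,.24],down(10)); inc([.501,-.309,.24],down(15))
```

```text
t 6.93 at [0.5155 0.338  0.2353] y az 12.6
inc [ 0.0021 -0.0009  0.0071] [-1.1988 -0.0903 -0.0316] mm 240.5 deg 2.7
t 6.93 at [0.5155 0.338  0.2353] y az 12.6
inc [ 0.0022 -0.0009 -0.0067] [-3.1414 -0.7744 -0.0518] mm 647.2 deg 2.6
```

Emit:
apply_moves:
  increments: [0.002, 0, 0, -1, -0.25, -0.05, -1, 0.002, 0, 0, -1, -0.25, -0.05, -1, 0.002, 0, 0, -1, -0.25, -0.05, -1, 0.002, 0, 0, -1, -0.25, -0.05, -1, 0.002, 0, 0, -1, -0.25, -0.05, -1, 0.002, 0, 0, -1, -0.25, -0.05, -1, 0.002, 0, 0, -1, -0.25, -0.05, -1, 0.002, 0, 0, -1, -0.25, -0.05, -1]

```text
time_s: 7.6
tcp_pos: [0.5069, 0.1293, 0.2362]
tcp_rot: [-1.961, -2.444, 0.014]
wrist_force: [0.2, 0.5, -1.5]
gripper_width: 0.0851
finger_force: 0.0
```

Emit:
apply_moves:
  increments: [0, 0, 0, -1, -0.25, 0, -1, 0, 0, 0, -1, -0.25, 0, -1, 0, 0, 0, -1, -0.25, 0, -1, 0, 0, 0, -1, -0.25, 0, -1, 0, 0, 0, -1, -0.25, 0, -1, 0, 0, 0, -1, -0.25, 0, -1, 0, 0, 0, -1, -0.25, 0, -1, 0, 0, 0, -1, -0.25, 0, -1]

```text
time_s: 8.27
tcp_pos: [0.5021, -0.076, 0.2366]
tcp_rot: [-1.958, -2.445, 0.014]
wrist_force: [-0.1, -0.2, 0.5]
gripper_width: 0.0855
finger_force: 0.0
```

Run:
```python
from h import *
inc([.501,-.309,.24],down(15))
r=ctrl.capture("top"); im=r["img"]; hsv=cv2.cvtColor(im,cv2.COLOR_RGB2HSV); H,S,V=[hsv[...,i].astype(int) for i in range(3)]
cv2.imwrite("pics/t3.png",cv2.resize(im[145:270,110:250,::-1],None,fx=5,fy=5))
print([(d["pixel"],d["conf"]) for d in ctrl.spot_in("top","basin")])
```

```text
t 8.27 at [ 0.5021 -0.076   0.2366] y az 12.6
inc [-0.002  -0.0002 -0.0066] [-1.1358 -0.2602 -0.0152] mm 233.1 deg 2.5
[([197.6, 173.2], 0.81)]
```

View pics/t3.png

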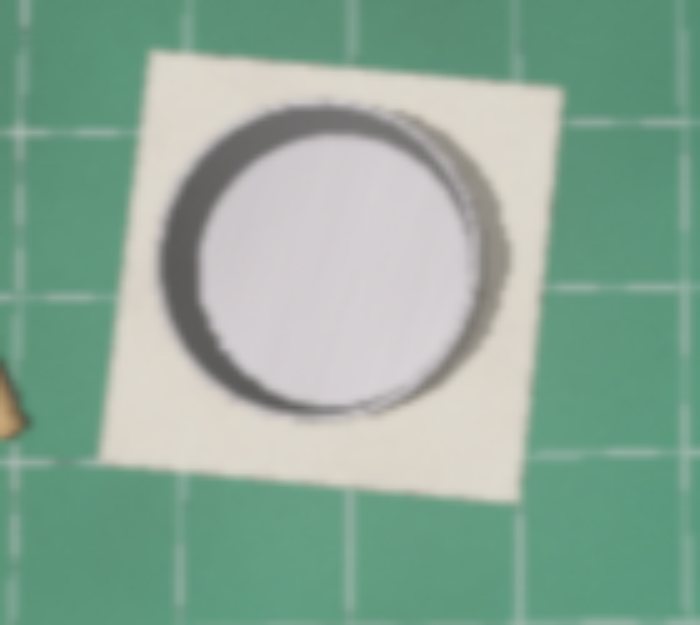

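The basin stands wholly on the sheet, with its rim centre at crop (320,259), which is (174,196.8) in the full picture. Next is the tray.

Emit:
apply_moves:
  increments: [-0.002, 0, -0.0066, -1, -0.26, 0, -1, -0.002, 0, -0.0066, -1, -0.26, 0, -1, -0.002, 0, -0.0066, -1, -0.26, 0, -1, -0.002, 0, -0.0066, -1, -0.26, 0, -1, -0.002, 0, -0.0066, -1, -0.26, 0, -1, -0.002, 0, -0.0066, -1, -0.26, 0, -1, -0.002, 0, -0.0066, -1, -0.26, 0, -1, -0.002, 0, -0.0066, -1, -0.26, 0, -1]

```text
time_s: 9.03
tcp_pos: [0.495, -0.2823, 0.2372]
tcp_rot: [-1.911, -2.492, -0.001]
wrist_force: [0.7, 0.1, -0.5]
gripper_width: 0.0857
finger_force: 0.0
```

Run:
```python
from h import *
inc([.501,-.309,.20],down(15))
o=ctrl.observe(); r=ctrl.capture("wrist"); print(r["K"],np.round(r["mount"],4)); cv2.imwrite("pics/w1.png",r["img"][:,:,::-1])
T=np.eye(4); T[:3,:3]=R.from_rotvec(o["tcp_rot"]).as_matrix(); T[:3,3]=o["tcp_pos"]
np.savez("w1.npz",K=r["K"],T=T@np.array(r["mount"]))
t=ctrl.capture("top"); print(p2w(t,[174,196.8],.06))
```

```text
t 9.03 at [ 0.495  -0.2823  0.2372] y az 15.0
inc [-0.     -0.0003  0.0001] [-0.1368 -0.0057  0.1856] mm 46.1 deg 0.1
[[292.45056039   0.         275.27875458]
 [  0.         292.45056039 213.27339694]
 [  0.           0.           1.        ]] [[-2.000e-04  9.544e-01  2.985e-01  7.520e-02]
 [ 1.000e+00 -2.000e-04  1.200e-03  7.000e-04]
 [ 1.200e-03  2.985e-01 -9.544e-01 -1.176e-01]
 [ 0.000e+00  0.000e+00  0.000e+00  1.000e+00]]
[[0.52021274 0.30642529]]
```

View pics/w1.png

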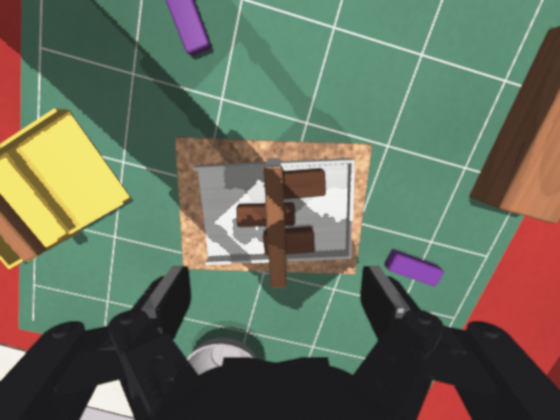

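Run:
```python
from h import *
im=cv2.imread("pics/w1.png")[130:295,170:380]; cv2.imwrite("pics/w1c.png",cv2.resize(im,None,fx=3.6,fy=3.6,interpolation=cv2.INTER_CUBIC))
```

```text
(no output)
```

View pics/w1c.png

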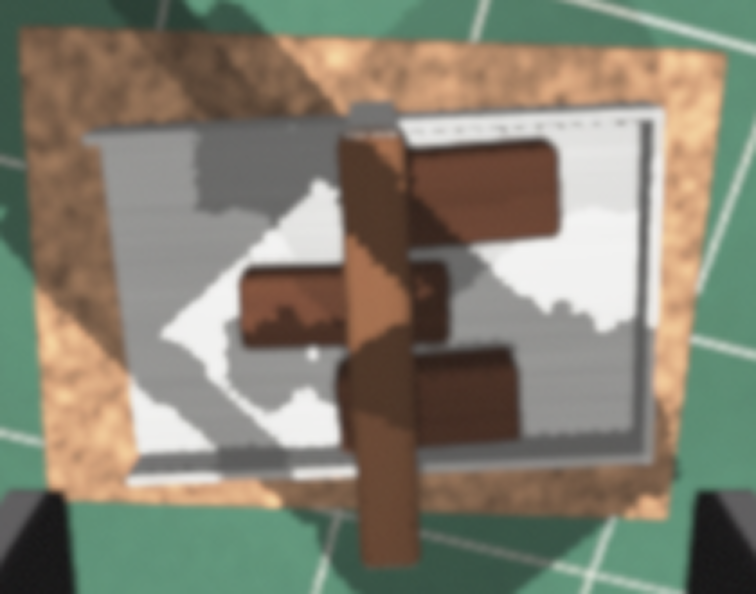

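The crop shows the end wall on the right, which is the far side since the brick lies there, and free wall ends on the left. So the open end faces the robot, and the top view's dark line at the far end agrees. I go by the pictures here, not the text. The bar's top face runs from crop (375,135) to (390,565).

Run:
```python
from h import *
d=np.load("w1.npz"); r={"K":d["K"],"world_from_camera":d["T"]}
f=lambda c,z:p2w(r,np.array(c)/3.6+[170,130],z)
b=f([(375,135),(390,565)],.083); v=b[0]-b[1]; print(b.round(4),b.mean(0).round(4),np.linalg.norm(v),"tray x-axis az",np.rad2deg(np.arctan2(-v[0],v[1])))
print("floor L end",f([(100,145),(135,460)],.009).round(3),"mat",f([(20,28),(727,52),(667,520),(48,500)],.006).round(3).tolist(), f([(20,28),(727,52),(667,520),(48,500)],.006).mean(0))
p=b.mean(0); inc([*p,.08],down(15))
```

```text
[[ 0.4853 -0.2488]
 [ 0.5221 -0.3694]] [ 0.5037 -0.3091] 0.12608391158861426 tray x-axis az 16.943164285688212
floor L end [[ 0.401 -0.286]
 [ 0.434 -0.395]] mat [[0.369, -0.256], [0.591, -0.204], [0.629, -0.37], [0.406, -0.421]] [ 0.49875526 -0.31284922]
t 9.13 at [ 0.495  -0.2818  0.2373] y az 15.1
inc [-0.     -0.0002  0.0003] [-0.1441  0.0066  0.7863] mm 159.9 deg 0.1
```

Emit:
apply_moves:
  increments: [0, 0, -0.004, -0.144, 0.005, 0.1, -1, 0, 0, -0.004, -0.144, 0.005, 0.25, -1, 0, 0, -0.004, -0.144, 0.005, 0.4, -1, 0, 0, -0.004, -0.144, 0.005, 0.55, -1, 0, 0, -0.004, -0.144, 0.005, 0.68, -1, 0, 0, -0.004, -0.144, 0.005, 0.76, -1, 0, 0, -0.004, -0.144, 0.005, 0.785, -1, 0, 0, -0.004, -0.144, 0.005, 0.785, -1]

```text
time_s: 9.8
tcp_pos: [0.5022, -0.3091, 0.0788]
tcp_rot: [-1.877, -2.514, -0.0]
wrist_force: [0.7, 0.6, -0.1]
gripper_width: 0.0853
finger_force: 0.0
```

Run:
```python
from h import *
print(ctrl.observe()["wrist_force"])
inc([.503,-.309,.08],down(16.5))
```

```text
[ 0.67896997  0.55266236 -0.09455627]
t 9.8 at [ 0.5022 -0.3091  0.0788] y az 16.5
inc [-0.0004 -0.0005  0.    ] [-0.0006  0.0042 -0.0059] mm 1.4 deg 0.2
```

Close on the bar, then lift slowly.

Emit:
apply_moves:
  increments: [0, 0, 0, 0, 0.003, -0.005, 1, 0, 0, 0, 0, 0.003, -0.005, 1, 0, 0, 0, 0, 0.003, -0.005, 1, 0, 0, 0, 0, 0.003, -0.005, 1, 0, 0, 0, 0, 0.003, -0.005, 1, 0, 0, 0, 0, 0.003, -0.005, 1, 0, 0, 0, 0, 0.003, -0.005, 1, 0, 0, 0, 0, 0.003, -0.005, 1]

```text
time_s: 10.47
tcp_pos: [0.5041, -0.3118, 0.0827]
tcp_rot: [1.881, 2.514, 0.0]
wrist_force: [-1.2, 0.9, 5.6]
gripper_width: 0.0169
finger_force: 60.7
```

Emit:
apply_moves:
  increments: [0, 0, 0, 0, 0, -0.03, 1, 0, 0, 0, 0, 0, -0.08, 1, 0, 0, 0, 0, 0, -0.14, 1, 0, 0, 0, 0, 0, -0.22, 1, 0, 0, 0, 0, 0, -0.3, 1, 0, 0, 0, 0, 0, -0.38, 1, 0, 0, 0, 0, 0, -0.44, 1, 0, 0, 0, 0, 0, -0.46, 1]

```text
time_s: 11.13
tcp_pos: [0.5047, -0.3122, 0.1766]
tcp_rot: [1.88, 2.512, 0.001]
wrist_force: [2.2, -0.5, -4.0]
gripper_width: 0.0169
finger_force: 59.3
```

Run:
```python
from h import *
o=ctrl.observe();print(o["wrist_force"],o["gripper_width"],o["finger_force"])
c=np.array([.520,.306]); u=c/np.linalg.norm(c); print("az",np.rad2deg(np.arctan2(u[1],u[0])))
az=np.deg2rad(30.5); u=np.array([np.cos(az),np.sin(az)])
inc([*(c+u*.13),.20],down(30.5))
```

```text
[ 2.23640149 -0.50046505 -4.03147227] 0.01694844714402274 59.341721534729004
az 30.47517446214452
t 11.13 at [ 0.5047 -0.3122  0.1766] y az 16.4
inc [ 0.0004  0.0005 -0.0392] [ 3.1019  1.5761 -0.122 ] mm 696.3 deg 14.1
```

Emit:
apply_moves:
  increments: [0, 0, 0, 0.04, 0.02, 0, 1, 0, 0, 0, 0.12, 0.06, -0.01, 1, 0, 0, 0, 0.24, 0.12, -0.02, 1, 0, 0, 0, 0.37, 0.185, -0.03, 1, 0, 0, 0, 0.5, 0.25, -0.03, 1, 0, 0, 0, 0.63, 0.315, -0.03, 1, 0, 0, 0, 0.76, 0.38, -0.03, 1, 0, 0, 0, 0.89, 0.445, -0.03, 1]

```text
time_s: 11.8
tcp_pos: [0.5375, -0.1132, 0.1781]
tcp_rot: [-1.881, -2.513, 0.001]
wrist_force: [-0.6, -0.7, -4.5]
gripper_width: 0.017
finger_force: 59.3
```

Emit:
apply_moves:
  increments: [0, 0, 0, 0.12, 0.06, 0, 1, 0, 0, 0, 0.24, 0.12, -0.01, 1, 0, 0, 0, 0.36, 0.18, -0.02, 1, 0, 0, 0, 0.48, 0.24, -0.03, 1, 0, 0, 0, 0.6, 0.3, -0.03, 1, 0, 0, 0, 0.72, 0.36, -0.03, 1, 0, 0, 0, 0.82, 0.41, -0.03, 1, 0, 0, 0, 0.9, 0.45, -0.03, 1]

```text
time_s: 12.47
tcp_pos: [0.573, 0.0851, 0.1841]
tcp_rot: [-1.879, -2.514, 0.002]
wrist_force: [-0.5, 0.8, -3.8]
gripper_width: 0.0169
finger_force: 59.2
```

Run:
```python
from h import *
o=ctrl.observe();print(o["wrist_force"],o["gripper_width"],o["finger_force"])
c=np.array([.520,.306]); az=np.deg2rad(30.5); u=np.array([np.cos(az),np.sin(az)])
inc([*(c+u*.13),.20],down(30.5))
```

```text
[-0.53911291  0.79527292 -3.82872886] 0.01690674142923501 59.203510880470276
t 12.47 at [0.573  0.0851 0.1841] y az 16.5
inc [-0.0004 -0.0003 -0.039 ] [ 1.2921  0.6892 -0.0792] mm 293.3 deg 14.0
```

Emit:
apply_moves:
  increments: [0, 0, -0.001, 0.05, 0.027, 0, 1, 0, 0, -0.004, 0.15, 0.08, -0.01, 1, 0, 0, -0.008, 0.28, 0.15, -0.02, 1, 0, 0, -0.014, 0.42, 0.22, -0.03, 1, 0, 0, -0.02, 0.56, 0.3, -0.04, 1, 0, 0, -0.026, 0.69, 0.37, -0.04, 1, 0, 0, -0.03, 0.8, 0.425, -0.04, 1, 0, 0, -0.033, 0.88, 0.47, -0.04, 1]

```text
time_s: 13.13
tcp_pos: [0.614, 0.2802, 0.1924]
tcp_rot: [-1.607, -2.697, 0.001]
wrist_force: [0.2, -0.6, -4.4]
gripper_width: 0.0173
finger_force: 59.3
```

Run:
```python
from h import *
c=np.array([.520,.306]); az=np.deg2rad(30.5); u=np.array([np.cos(az),np.sin(az)])
inc([*(c+u*.13),.20],down(30.5))
```

```text
t 13.13 at [0.614  0.2802 0.1924] y az 28.4
inc [-0.0003 -0.0002 -0.0058] [ 0.3608  0.2976 -0.0382] mm 93.9 deg 2.1
```

```bash
cat >> h.py <<'E'
C=np.array([.520,.306,0]); AZ=30.5; U=np.array([np.cos(np.deg2rad(AZ)),np.sin(np.deg2rad(AZ)),0]); UP=np.array([0,0,1.])
def pour(th,lipz,off=.055):
    Q=R.from_rotvec(np.cross(U,UP)*np.deg2rad(th)).as_matrix()
    return C+U*off+UP*lipz+Q@(.09*U+(.065+.0087)*UP), Q@down(AZ)
E
python3 - <<'E'
from h import *
p0,R0=pour(0,.075); inc(p0,R0)
for th,z in ((8,.075),(16,.072),(20,.068),(24,.065),(28,.062)): print(th,end=" "); inc(*pour(th,z),p0,R0,show=False)
E
```

```text
t 13.13 at [0.614  0.2802 0.1924] y az 28.4
inc [-0.0003 -0.0002 -0.0058] [0.3633 0.373  0.2181] mm 112.9 deg 2.1
8 inc [-0.0222 -0.     -0.    ] [ 0.     -0.0557 -0.059 ] mm 16.2 deg 8.0
16 inc [-0.0444  0.     -0.    ] [ 0.     -0.119  -0.0948] mm 30.4 deg 16.0
20 inc [-0.0556  0.     -0.    ] [-0.     -0.1532 -0.0967] mm 36.2 deg 20.0
24 inc [-0.0667  0.     -0.    ] [ 0.     -0.1888 -0.1012] mm 42.8 deg 24.0
28 inc [-0.0778  0.      0.    ] [-0.     -0.2257 -0.1031] mm 49.6 deg 28.0
```

Emit:
apply_moves:
  increments: [0, 0, -0.001, 0.05, 0.05, 0, 1, 0, 0, -0.003, 0.14, 0.14, 0, 1, 0, 0, -0.005, 0.23, 0.235, 0.01, 1, 0, 0, -0.0058, 0.31, 0.32, 0.04, 1, 0, 0, -0.0058, 0.35, 0.36, 0.09, 1, 0, 0, -0.0058, 0.363, 0.373, 0.15, 1, 0, 0, -0.0058, 0.363, 0.373, 0.2, 1, 0, 0, -0.0058, 0.363, 0.373, 0.218, 1]

```text
time_s: 13.8
tcp_pos: [0.6439, 0.3751, 0.1456]
tcp_rot: [-1.561, -2.722, 0.01]
wrist_force: [-0.7, -0.7, -5.1]
gripper_width: 0.0167
finger_force: 59.3
```

Run:
```python
from h import *
o=ctrl.observe();print(o["wrist_force"],o["gripper_width"],np.round(o["joints"],2))
inc(*pour(0,.075)); 
for th,z in ((8,.075),(16,.072)): inc(*pour(th,z),show=False)
r=ctrl.capture("scene"); cv2.imwrite("pics/s4.png",cv2.resize(r["img"][100:300,220:460,::-1],None,fx=3,fy=3))
```

```text
[-0.72924429 -0.70728964 -5.12927713] 0.01671515857044317 [ 0.49  0.47  1.53 -0.    1.14 -0.04]
t 13.8 at [0.6439 0.3751 0.1456] y az 30.3
inc [-0.0012  0.     -0.0004] [ 0.0169  0.016  -0.0154] mm 5.6 deg 0.4
inc [-0.0234  0.0001 -0.0004] [ 0.0167 -0.0401 -0.074 ] mm 17.2 deg 8.4
inc [-0.0456  0.0001 -0.0004] [ 0.0165 -0.1037 -0.1093] mm 30.3 deg 16.4
```

View pics/s4.png

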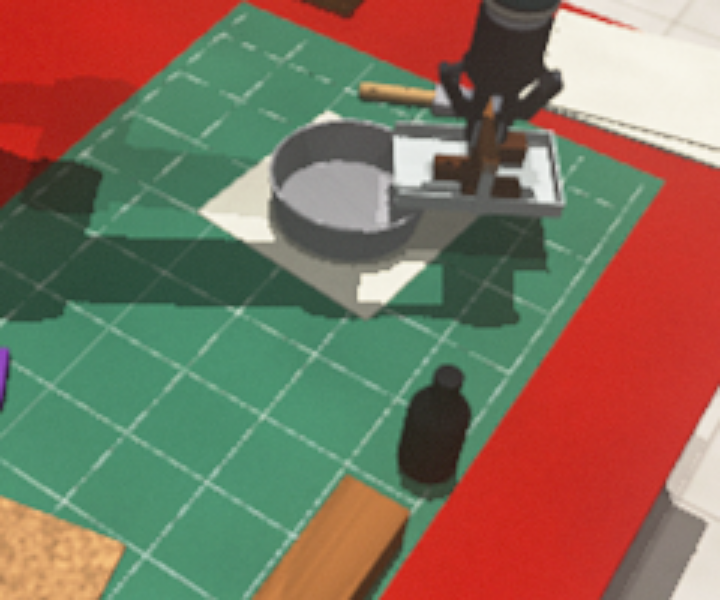

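The picture shows all three blocks on the tray, with the open end at about (395,165) over the basin. Now tilt.

Emit:
apply_moves:
  increments: [-0.004, 0, 0, 0.005, 0.005, -0.03, 1, -0.01, 0, 0, 0.01, -0.005, -0.045, 1, -0.017, 0, 0, 0.016, -0.023, -0.06, 1, -0.023, 0, 0, 0.016, -0.04, -0.074, 1, -0.03, 0, 0, 0.016, -0.06, -0.087, 1, -0.036, 0, 0, 0.016, -0.077, -0.097, 1, -0.042, 0, 0, 0.016, -0.095, -0.106, 1, -0.0456, 0, 0, 0.016, -0.104, -0.109, 1]

```text
time_s: 14.52
tcp_pos: [0.6259, 0.3681, 0.174]
tcp_rot: [1.48, 2.579, 0.377]
wrist_force: [-0.0, -0.7, -5.1]
gripper_width: 0.0171
finger_force: 59.3
```

Run:
```python
from h import *
o=ctrl.observe();print(o["wrist_force"],o["gripper_width"],o["torque"],np.round(o["joints"],2))
for th,z in ((20,.068),(24,.065),(28,.062)): inc(*pour(th,z))
```

```text
[-0.04100479 -0.69115193 -5.13415375] 0.01706993511299177 [-0.2473979   0.42973356 -0.00283041] [ 0.49  0.26  1.79  0.01  0.8  -0.04]
t 14.52 at [0.6259 0.3681 0.174 ] y az 30.3
inc [-0.0094  0.0002 -0.0005] [ 0.0009 -0.0488  0.0167] mm 10.3 deg 3.4
t 14.52 at [0.6259 0.3681 0.174 ] y az 30.3
inc [-0.0205  0.0002 -0.0005] [ 0.0008 -0.0816  0.0022] mm 16.3 deg 7.4
t 14.52 at [0.6259 0.3681 0.174 ] y az 30.3
inc [-0.0316  0.0002 -0.0005] [ 0.0007 -0.1164 -0.0102] mm 23.4 deg 11.4
```

Emit:
apply_moves:
  increments: [-0.003, 0, 0, 0, -0.02, 0.005, 1, -0.006, 0, 0, 0, -0.035, 0.01, 1, -0.0094, 0, 0, 0, -0.049, 0.014, 1, -0.012, 0, 0, 0, -0.057, 0.012, 1, -0.015, 0, 0, 0, -0.066, 0.008, 1, -0.018, 0, 0, 0, -0.074, 0.005, 1, -0.0205, 0, 0, 0, -0.082, 0.002, 1, -0.0205, 0, 0, 0, -0.082, 0.002, 1]

```text
time_s: 15.18
tcp_pos: [0.6122, 0.3606, 0.1674]
tcp_rot: [1.437, 2.505, 0.529]
wrist_force: [-0.6, -0.2, -4.7]
gripper_width: 0.0166
finger_force: 59.3
```

Run:
```python
from h import *
o=ctrl.observe();print(o["wrist_force"],o["gripper_width"],o["torque"],np.round(o["joints"],2))
r=ctrl.capture("scene"); cv2.imwrite("pics/s5.png",r["img"][:,:,::-1])
print([(d["pixel"],round(d["conf"],2)) for d in ctrl.spot_in("scene","block0")])
for th,z in ((28,.062),(34,.062),(40,.062)): inc(*pour(th,z))
```

```text
[-0.56744749 -0.22749543 -4.70370778] 0.016600913113749588 [-0.28705214  0.49470647  0.02880408] [ 0.49  0.19  1.92  0.03  0.62 -0.06]
[([337.3, 260.5], 0.86), ([223.6, 217.1], 0.76), ([157.4, 366.3], 0.68), ([151.0, 361.3], 0.57), ([143.1, 379.9], 0.53)]
t 15.28 at [0.6129 0.3612 0.1675] y az 30.3
inc [-0.0116  0.0002 -0.0004] [-0.0022 -0.0341 -0.0249] mm 8.4 deg 4.2
t 15.28 at [0.6129 0.3612 0.1675] y az 30.3
inc [-0.0283  0.0002 -0.0004] [-0.0024 -0.0782 -0.0668] mm 20.6 deg 10.2
t 15.28 at [0.6129 0.3612 0.1675] y az 30.3
inc [-0.0449  0.0002 -0.0004] [-0.0026 -0.1265 -0.1038] mm 32.7 deg 16.2
```

Emit:
apply_moves:
  increments: [-0.003, 0, 0, 0, -0.01, -0.007, 1, -0.006, 0, 0, 0, -0.018, -0.013, 1, -0.009, 0, 0, 0, -0.026, -0.019, 1, -0.0116, 0, 0, 0, -0.034, -0.025, 1, -0.0116, 0, 0, 0, -0.034, -0.025, 1, -0.014, 0, 0, 0, -0.04, -0.031, 1, -0.016, 0, 0, 0, -0.046, -0.036, 1, -0.016, 0, 0, 0, -0.046, -0.036, 1]

```text
time_s: 15.95
tcp_pos: [0.6027, 0.3556, 0.1696]
tcp_rot: [1.4, 2.442, 0.644]
wrist_force: [-0.3, -0.3, -3.9]
gripper_width: 0.0166
finger_force: 59.5
```

Run:
```python
from h import *
o=ctrl.observe();print(o["wrist_force"],o["gripper_width"],o["torque"],np.round(o["joints"],2))
r=ctrl.capture("scene"); cv2.imwrite("pics/s6.png",r["img"][:,:,::-1])
print([(d["pixel"],round(d["conf"],2)) for d in ctrl.spot_in("scene","block0")])
for th,z in ((31,.062),(34,.062),(40,.062)): inc(*pour(th,z))
```

```text
[-0.25118585 -0.30377639 -3.85878823] 0.016605213171306962 [-0.29489209  0.55259596 -0.0359307 ] [ 0.49  0.13  2.02  0.05  0.48 -0.08]
[([337.3, 259.4], 0.76), ([164.4, 344.3], 0.58), ([153.9, 331.9], 0.57), ([225.8, 218.9], 0.51)]
t 16.05 at [0.6031 0.3558 0.1697] y az 30.3
inc [-0.004   0.0002 -0.0004] [-0.0037 -0.0071 -0.0146] mm 3.3 deg 1.5
t 16.05 at [0.6031 0.3558 0.1697] y az 30.3
inc [-0.0124  0.0002 -0.0004] [-0.0038 -0.0276 -0.0371] mm 9.3 deg 4.5
t 16.05 at [0.6031 0.3558 0.1697] y az 30.3
inc [-0.029   0.0002 -0.0004] [-0.0039 -0.0719 -0.0788] mm 21.4 deg 10.5
```

Emit:
apply_moves:
  increments: [-0.003, 0, 0, -0.001, -0.006, -0.01, 1, -0.006, 0, 0, -0.002, -0.014, -0.02, 1, -0.009, 0, 0, -0.003, -0.02, -0.029, 1, -0.0124, 0, 0, -0.004, -0.028, -0.037, 1, -0.0124, 0, 0, -0.004, -0.028, -0.037, 1, -0.0124, 0, 0, -0.004, -0.028, -0.037, 1, -0.0124, 0, 0, -0.004, -0.028, -0.037, 1, -0.0124, 0, 0, -0.004, -0.028, -0.037, 1]

```text
time_s: 16.72
tcp_pos: [0.5966, 0.351, 0.1738]
tcp_rot: [1.37, 2.389, 0.732]
wrist_force: [0.2, 0.3, -3.7]
gripper_width: 0.0166
finger_force: 59.5
```

Run:
```python
from h import *
o=ctrl.observe();print(o["wrist_force"],o["gripper_width"],o["torque"],np.round(o["joints"],2))
r=ctrl.capture("scene"); cv2.imwrite("pics/s7.png",cv2.resize(r["img"][100:240,260:450,::-1],None,fx=4,fy=4))
print([(d["pixel"],round(d["conf"],2)) for d in ctrl.spot_in("scene","block0")])
for th,z in ((34,.062),(40,.066)): inc(*pour(th,z))
```

```text
[ 0.21767494  0.30611296 -3.73406002] 0.01663343021915097 [-0.34755229  0.57521412  0.01597995] [ 0.48  0.09  2.08  0.07  0.38 -0.1 ]
[([339.5, 259.9], 0.85), ([226.7, 218.7], 0.65), ([170.9, 341.1], 0.53), ([154.5, 334.7], 0.47)]
t 16.82 at [0.5966 0.3511 0.1738] y az 30.3
inc [ 0.0001  0.0002 -0.0004] [ 0.0003 -0.003  -0.    ] mm 0.6 deg 0.2
t 16.82 at [0.5966 0.3511 0.1738] y az 30.3
inc [-0.0165  0.0002 -0.0003] [ 0.0002 -0.0328 -0.0616] mm 14.0 deg 6.0
```

View pics/s7.png

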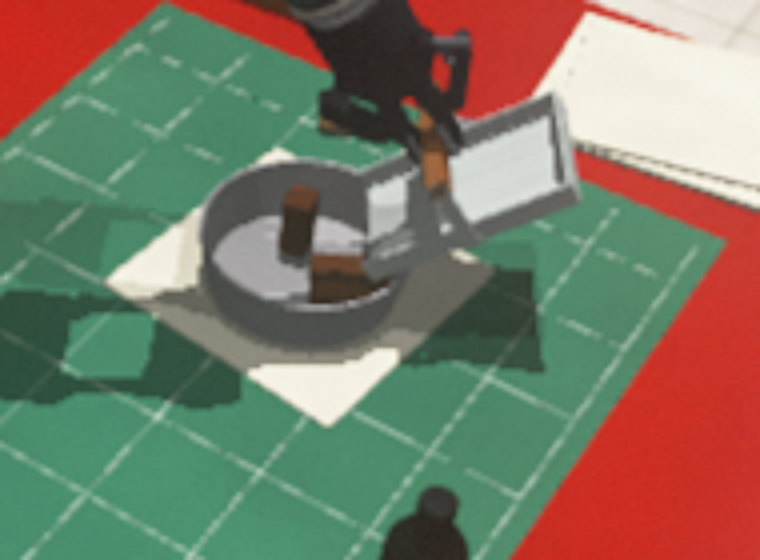

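The picture shows the tray floor clear, one block standing in the basin at (300,225) and others by the lip at (340,275). I tilt a little more, then draw the tray back along its slope so that any leaning block drops in.

Emit:
apply_moves:
  increments: [-0.006, 0, 0, 0, -0.012, -0.023, 1, -0.012, 0, 0, 0, -0.024, -0.046, 1, -0.0165, 0, 0, 0, -0.033, -0.062, 1, -0.0165, 0, 0, 0, -0.033, -0.062, 1, -0.0165, 0, 0, 0, 0.0, -0.067, 1, -0.0165, 0, 0, 0, 0.05, -0.075, 1, -0.0165, 0, 0, 0, 0.1, -0.08, 1, -0.0165, 0, 0, 0, 0.15, -0.085, 1]

```text
time_s: 17.48
tcp_pos: [0.6117, 0.3597, 0.2067]
tcp_rot: [1.327, 2.315, 0.845]
wrist_force: [0.5, -0.2, -3.4]
gripper_width: 0.0172
finger_force: 59.6
```

Run:
```python
from h import *
o=ctrl.observe();print(o["wrist_force"],o["gripper_width"],o["torque"],np.round(o["joints"],2))
for c in("scene","top","wrist"):
    r=ctrl.capture(c)
    if c!="wrist": r0=r
    print(c,[([int(v) for v in d["pixel"]],round(d["conf"],2)) for d in ctrl.spot_in(c,"block0")])
    np.save(f"cap_{c}.npy",r["img"])
inc(*pour(40,.066))
```

```text
[ 0.54654457 -0.19545285 -3.43073507] 0.017219363927108947 [-0.4125048   0.65157841  0.01649497] [ 0.48  0.05  2.09  0.1   0.3  -0.14]
scene [([225, 217], 0.64), ([165, 346], 0.6), ([337, 260], 0.52)]
top [([254, 325], 0.68), ([179, 176], 0.64), ([112, 262], 0.64), ([116, 323], 0.55), ([204, 207], 0.33), ([139, 131], 0.16)]
wrist [([218, 62], 0.85)]
t 17.78 at [0.6091 0.3584 0.2034] y az 30.3
inc [-0.0004  0.0002 -0.0003] [-0.0002 -0.1768  0.0029] mm 35.4 deg 0.2
```

```bash
cat >> h.py <<'E'
def proj(K,T,P):
    p=(np.atleast_2d(P)-T[:3,3])@T[:3,:3]; return np.c_[K[0,2]+K[0,0]*p[:,0]/-p[:,2],K[1,2]-K[1,1]*p[:,1]/-p[:,2]].round(0).astype(int)
def wristT(r,o):
    T=np.eye(4); T[:3,:3]=R.from_rotvec(o["tcp_rot"]).as_matrix(); T[:3,3]=o["tcp_pos"]; return T@np.array(r["mount"])
def brown(im,show=True):
    hsv=cv2.cvtColor(im,cv2.COLOR_RGB2HSV).astype(int); H,S,V=hsv[...,0],hsv[...,1],hsv[...,2]
    m=((H<16)&(S>70)&(S<200)&(V>25)&(V<190)).astype(np.uint8)
    n,l,s,c=cv2.connectedComponentsWithStats(m)
    return [(s[i].tolist(),c[i].round().tolist()) for i in range(1,n) if s[i][4]>25]
E
python3 - <<'E'
from h import *
o=ctrl.observe(); r=ctrl.capture("wrist"); T=wristT(r,o); K=np.array(r["K"])
Rm=R.from_rotvec(o["tcp_rot"]).as_matrix(); p=np.array(o["tcp_pos"]); g=p+Rm@[0,0,.0087]
tr=lambda x,y,z:g+Rm@np.array([y,x,.068-z])  # x toward closed end
print("tray floor corners",proj(K,T,[tr(-.09,-.06,.003),tr(-.09,.06,.003),tr(.09,.06,.003),tr(.09,-.06,.003)]).tolist())
print("basin ctr, rim",proj(K,T,[C+[0,0,.005]]+[C+[.09*np.cos(a),.09*np.sin(a),.06] for a in np.arange(0,6.28,.785)]).tolist())
print(*brown(r["img"]),sep="\n")
s=ctrl.capture("scene"); Ts=np.array(s["world_from_camera"]);Ks=np.array(s["K"])
print("scene tray",proj(Ks,Ts,[tr(-.09,-.06,.003),tr(-.09,.06,.003),tr(.09,.06,.003),tr(.09,-.06,.003),tr(0,-.06,.068),tr(0,.06,.068)]).tolist(),"basin",proj(Ks,Ts,[C,C-U*.09+[0,0,.06],C+U*.09+[0,0,.06]]).tolist())
print(*[b for b in brown(s["img"]) if 300<b[1][0]<440 and 90<b[1][1]<230],sep="\n")
t=ctrl.capture("top"); Tt=np.array(t["world_from_camera"]);Kt=np.array(t["K"])
print("top tray",proj(Kt,Tt,[tr(-.09,-.06,.003),tr(-.09,.06,.003)]).tolist(),"basin",proj(Kt,Tt,[C]).tolist())
print(*[b for b in brown(t["img"]) if 120<b[1][0]<240 and 130<b[1][1]<260],sep="\n")
E
```

```text
tray floor corners [[157, 308], [134, 147], [416, 146], [393, 308]]
basin ctr, rim [[-3, 228], [138, 278], [138, 194], [55, 118], [-128, 96], [-309, 201], [-260, 353], [-76, 395], [67, 352]]
([240, 0, 320, 420, 62592], [468.0, 169.0])
([249, 148, 54, 216, 8829], [275.0, 257.0])
([0, 165, 2, 19, 29], [0.0, 173.0])
([12, 199, 109, 91, 6981], [67.0, 241.0])
([381, 342, 20, 22, 156], [390.0, 352.0])
([357, 370, 50, 49, 274], [377.0, 392.0])
scene tray [[361, 165], [360, 141], [409, 117], [413, 141], [376, 140], [374, 116]] basin [[334, 170], [309, 156], [362, 159]]
([376, 98, 7, 26, 45], [381.0, 109.0])
([371, 105, 7, 11, 39], [374.0, 110.0])
([365, 117, 14, 25, 145], [373.0, 130.0])
([405, 141, 63, 19, 98], [433.0, 149.0])
([331, 146, 9, 8, 52], [335.0, 149.0])
([338, 164, 20, 11, 165], [347.0, 168.0])
top tray [[176, 161], [139, 182]] basin [[178, 199]]
([145, 142, 19, 15, 141], [154.0, 149.0])
([120, 158, 16, 14, 130], [128.0, 165.0])
([165, 172, 22, 19, 219], [176.0, 181.0])
```

The wrist view shows nothing brown on the tray floor but the bar, so the tray is empty. Raise and level it.

Run:
```python
from h import *
o=ctrl.observe(); p=np.array(o["tcp_pos"]); inc(p+[.01,.005,.04],R.from_rotvec(o["tcp_rot"]).as_matrix()); inc([.61,.35,.26],down(30.5))
```

```text
t 17.93 at [0.6089 0.3583 0.2033] y az 30.3
inc [0. 0. 0.] [-0.0036  0.171  -0.1177] mm 41.5 deg 0.0
t 17.93 at [0.6089 0.3583 0.2033] y az 30.3
inc [ 1.108e-01  1.000e-04 -4.000e-04] [-0.0385  0.1694 -0.2278] mm 57.3 deg 39.9
```

Emit:
apply_moves:
  increments: [0, 0, 0, 0, 0.08, -0.055, 1, 0, 0, 0, 0, 0.17, -0.118, 1, 0.018, 0, 0, -0.01, 0.17, -0.18, 1, 0.037, 0, 0, -0.02, 0.17, -0.21, 1, 0.056, 0, 0, -0.03, 0.17, -0.228, 1, 0.075, 0, 0, -0.0385, 0.17, -0.228, 1, 0.094, 0, 0, -0.0385, 0.17, -0.228, 1, 0.111, 0, 0, -0.0385, 0.17, -0.228, 1]

```text
time_s: 18.6
tcp_pos: [0.6117, 0.3507, 0.2629]
tcp_rot: [-1.563, -2.725, 0.001]
wrist_force: [0.6, 0.3, -3.2]
gripper_width: 0.0168
finger_force: 59.6
```

Run:
```python
from h import *
inc([.504,-.312,.2],down(16.5))
```

```text
t 18.6 at [0.6117 0.3507 0.2629] y az 30.3
inc [-0.0002  0.      0.0384] [-2.5879 -2.1382  0.3167] mm 674.4 deg 13.8
```

Emit:
apply_moves:
  increments: [0, 0, 0, -0.06, -0.05, 0, 1, 0, 0, 0, -0.18, -0.15, 0, 1, 0, 0, 0, -0.31, -0.26, 0, 1, 0, 0, 0, -0.44, -0.365, 0, 1, 0, 0, 0, -0.57, -0.47, 0, 1, 0, 0, 0, -0.7, -0.58, 0, 1, 0, 0, 0, -0.83, -0.69, 0, 1, 0, 0, 0, -0.96, -0.79, 0, 1]

```text
time_s: 19.27
tcp_pos: [0.5708, 0.1031, 0.2609]
tcp_rot: [1.561, 2.724, 0.002]
wrist_force: [0.2, -0.0, -3.3]
gripper_width: 0.0167
finger_force: 59.8
```

Emit:
apply_moves:
  increments: [0, 0, 0.002, -0.12, -0.1, 0, 1, 0, 0, 0.005, -0.24, -0.2, 0.02, 1, 0, 0, 0.01, -0.36, -0.3, 0.04, 1, 0, 0, 0.015, -0.48, -0.4, 0.06, 1, 0, 0, 0.021, -0.6, -0.5, 0.08, 1, 0, 0, 0.027, -0.72, -0.6, 0.1, 1, 0, 0, 0.033, -0.82, -0.68, 0.12, 1, 0, 0, 0.0384, -0.9, -0.75, 0.14, 1]

```text
time_s: 19.93
tcp_pos: [0.5325, -0.1286, 0.2329]
tcp_rot: [1.881, 2.513, 0.001]
wrist_force: [0.7, 0.3, -2.6]
gripper_width: 0.0167
finger_force: 59.8
```

Run:
```python
from h import *
inc([.504,-.312,.15],down(16.5))
c=ctrl.capture("scene"); np.save("cap_s.npy",c["img"]); print(*[b for b in brown(c["img"]) if 290<b[1][0]<400 and 100<b[1][1]<230],sep="\n")
t=ctrl.capture("top"); np.save("cap_t.npy",t["img"]); print(*[b for b in brown(t["img"]) if 130<b[1][0]<230 and 150<b[1][1]<250],sep="\n")
print([([int(v) for v in d["pixel"]],round(d["conf"],2)) for d in ctrl.spot_in("top","block0")],[([int(v) for v in d["pixel"]],round(d["conf"],2)) for d in ctrl.spot_in("top","basin")])
```

```text
t 19.93 at [ 0.5325 -0.1286  0.2329] y az 16.4
inc [ 0.0004  0.0003 -0.0004] [-0.839  -0.3963  0.4149] mm 203.3 deg 0.2
([331, 146, 9, 7, 50], [335.0, 149.0])
([338, 164, 20, 11, 192], [346.0, 169.0])
([161, 172, 27, 25, 348], [174.0, 184.0])
([158, 201, 11, 9, 77], [163.0, 205.0])
[([181, 177], 0.76), ([189, 169], 0.73), ([137, 392], 0.61), ([204, 163], 0.45)] [([202, 465], 0.75), ([199, 174], 0.63)]
```

All three blocks are in the basin: the top view has them at (177,181), (169,189) and (163,204). Now return the tray.

Emit:
apply_moves:
  increments: [0, 0, 0, -0.06, -0.03, 0.02, 1, 0, 0, 0, -0.18, -0.085, 0.06, 1, 0, 0, 0, -0.31, -0.145, 0.12, 1, 0, 0, 0, -0.45, -0.21, 0.18, 1, 0, 0, 0, -0.6, -0.28, 0.25, 1, 0, 0, 0, -0.72, -0.34, 0.32, 1, 0, 0, 0, -0.8, -0.38, 0.37, 1, 0, 0, 0, -0.839, -0.396, 0.4, 1]

```text
time_s: 20.8
tcp_pos: [0.504, -0.3112, 0.1514]
tcp_rot: [-1.879, -2.517, 0.001]
wrist_force: [0.1, -0.4, -3.7]
gripper_width: 0.0167
finger_force: 59.8
```

Emit:
apply_moves:
  increments: [0, 0, 0, 0, 0, 0.03, 1, 0, 0, 0, 0, 0, 0.06, 1, 0, 0, 0, 0, 0, 0.09, 1, 0, 0, 0, 0, 0, 0.12, 1, 0, 0, 0, 0, 0, 0.15, 1, 0, 0, 0, 0, 0, 0.18, 1, 0, 0, 0, 0, 0, 0.2, 1, 0, 0, 0, 0, 0, 0.2, 1]

```text
time_s: 21.47
tcp_pos: [0.5041, -0.3088, 0.1117]
tcp_rot: [-1.877, -2.516, -0.0]
wrist_force: [-0.1, 0.6, -3.3]
gripper_width: 0.0171
finger_force: 59.8
```

Run:
```python
from h import *
o=ctrl.observe();print(o["wrist_force"],o["torque"])
inc([.504,-.312,.083],down(16.5))
r=ctrl.capture("wrist"); o=ctrl.observe(); T=wristT(r,o)
print([(d["pixel"],d["conf"]) for d in ctrl.spot_in("wrist","pad")])
```

```text
[-0.08505798  0.55307175 -3.32142654] [ 0.01467201  0.01674995 -0.02633377]
t 21.47 at [ 0.5041 -0.3088  0.1117] y az 16.6
inc [-0.0002 -0.0003  0.0002] [-0.0152 -0.005   0.1435] mm 28.9 deg 0.1
[([132.2, 197.0], 0.98)]
```

Emit:
apply_moves:
  increments: [0, 0, 0, -0.01, -0.005, 0.03, 1, 0, 0, 0, -0.015, -0.005, 0.06, 1, 0, 0, 0, -0.015, -0.005, 0.085, 1, 0, 0, 0, -0.015, -0.005, 0.105, 1, 0, 0, 0, -0.015, -0.005, 0.12, 1, 0, 0, 0, -0.015, -0.005, 0.13, 1, 0, 0, 0, -0.015, -0.005, 0.138, 1, 0, 0, 0, -0.015, -0.005, 0.138, 1]

```text
time_s: 22.23
tcp_pos: [0.5044, -0.3127, 0.0849]
tcp_rot: [-1.878, -2.517, -0.0]
wrist_force: [0.5, 0.1, -4.4]
gripper_width: 0.0168
finger_force: 59.9
```

Run:
```python
from h import *
o=ctrl.observe();print(o["wrist_force"],o["torque"])
inc([.504,-.312,.0825],down(16.5))
```

```text
[ 0.47812027  0.12459497 -4.39380897] [-0.0121222  -0.05775438 -0.00729222]
t 22.23 at [ 0.5044 -0.3127  0.0849] y az 16.5
inc [-0.0001 -0.0001  0.0001] [ 0.0038 -0.0011  0.0122] mm 2.6 deg 0.1
```

Emit:
apply_moves:
  increments: [0, 0, 0, 0, 0, 0.005, 1, 0, 0, 0, 0, 0, 0.01, 1, 0, 0, 0, 0, 0, 0.014, 1, 0, 0, 0, 0, 0, 0.014, 1, 0, 0, 0, 0, 0, 0.014, 1, 0, 0, 0, 0, 0, 0.018, 1, 0, 0, 0, 0, 0, 0.018, 1, 0, 0, 0, 0, 0, 0.018, 1]

```text
time_s: 22.9
tcp_pos: [0.5048, -0.3129, 0.0827]
tcp_rot: [1.879, 2.518, 0.0]
wrist_force: [-2.9, 2.0, 5.1]
gripper_width: 0.017
finger_force: 61.1
```

Contact: the vertical force has turned to +5 N. Release, then rise.

Emit:
apply_moves:
  increments: [0, 0, 0, 0, 0, 0, -1, 0, 0, 0, 0, 0, 0, -1, 0, 0, 0, 0, 0, 0, -1, 0, 0, 0, 0, 0, 0, -1, 0, 0, 0, 0, 0, 0, -1, 0, 0, 0, 0, 0, 0, -1, 0, 0, 0, 0, 0, 0, -1, 0, 0, 0, 0, 0, 0, -1]

```text
time_s: 23.57
tcp_pos: [0.5046, -0.3128, 0.0817]
tcp_rot: [-1.879, -2.518, -0.0]
wrist_force: [-0.1, 0.9, -0.4]
gripper_width: 0.0854
finger_force: 0.0
```

Emit:
apply_moves:
  increments: [0, 0, 0, 0, 0, -0.08, -1, 0, 0, 0, 0, 0, -0.2, -1, 0, 0, 0, 0, 0, -0.35, -1, 0, 0, 0, 0, 0, -0.5, -1, 0, 0, 0, 0, 0, -0.65, -1, 0, 0, 0, 0, 0, -0.8, -1, 0, 0, 0, 0, 0, -0.85, -1, 0, 0, 0, 0, 0, -0.85, -1]

```text
time_s: 24.23
tcp_pos: [0.5065, -0.3141, 0.2561]
tcp_rot: [1.874, 2.512, 0.001]
wrist_force: [0.0, -0.3, 0.2]
gripper_width: 0.0855
finger_force: 0.0
```

Run:
```python
from h import *
o=ctrl.observe(); r=ctrl.capture("wrist"); T=wristT(r,o); im=r["img"]
print(o["tcp_pos"])
rr={"K":r["K"],"world_from_camera":T}
for q in("tray_grip","tray_lip","pad"): print(q,[(np.round(d["pixel"]).tolist(),round(d["conf"],2),p2w(rr,[d["pixel"][::-1]],.083 if "grip" in q else .006).round(3).tolist()) for d in ctrl.spot_in("wrist",q)])
Y=R.from_euler('z',16.5,degrees=True).as_matrix()
g=np.array([.5045,-.3125,.006]); tr=[g+Y@[sx*.09,sy*.06,.022] for sx,sy in((1,1),(1,-1),(-1,-1),(-1,1))]; print("tray rim exp",proj(np.array(r["K"]),T,tr).tolist())
hsv=cv2.cvtColor(im,cv2.COLOR_RGB2HSV).astype(int); m=(hsv[...,1]<30)&(hsv[...,2]>90); m=box(m,150,400,100,300); rc=cv2.minAreaRect(blob(m|box((hsv[...,0]<16)&(hsv[...,1]<235),240,310,150,270))); print("grey",rc)
w=p2w(rr,cv2.boxPoints(cv2.minAreaRect(blob(m))),.02); print(w.round(3).tolist())
s=ctrl.capture("scene")
for q in("spray","brush","bowl","brick","block0","tray"): print(q,[(np.round(d["pixel"]).tolist(),round(d["conf"],2)) for d in ctrl.spot_in("scene",q)][:5])
```

```text
[ 0.50653327 -0.31413979  0.25609344]
tray_grip [([148.0, 50.0], 0.93, [[0.284, -0.328]]), ([179.0, 275.0], 0.59, [[0.502, -0.295]])]
tray_lip [([147.0, 52.0], 0.92, [[0.233, -0.35]]), ([178.0, 275.0], 0.65, [[0.506, -0.309]])]
pad [([133.0, 243.0], 0.62, [[0.453, -0.267]])]
tray rim exp [[352, 133], [344, 231], [202, 231], [194, 133]]
grey ((274.19805908203125, 189.74148559570312), (118.62532806396484, 155.02505493164062), 89.30130767822266)
[[0.497, -0.249], [0.574, -0.227], [0.618, -0.341], [0.532, -0.366]]
spray [([244.0, 367.0], 0.69)]
brush [([131.0, 367.0], 0.71)]
bowl [([353.0, 144.0], 0.9)]
brick [([291.0, 326.0], 0.84)]
block0 [([336.0, 261.0], 0.78), ([157.0, 333.0], 0.7), ([169.0, 340.0], 0.65), ([164.0, 349.0], 0.42)]
tray [([255.0, 131.0], 0.95), ([290.0, 215.0], 0.69)]
```

```bash
python3 -c "
from cell import ctrl
print(ctrl.finish_job())"
```

```text
the job is handed in; nothing more can be done
None
```

The job is handed in: the basin is on the sheet, all three blocks are in it and the empty tray is back on the cork mat, but the tray's open end actually faced the robot, not away as the text said, so I tipped it from the far side of the basin.

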